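Sort returned garden goods into their display trays

ROBOT

A 7-joint arm with a two-finger parallel gripper is mounted at the origin on the work surface. World frame = base frame: x ahead of the robot, y to its left, z up, the work surface at z = 0. Lengths are in m, angles in rad, forces in N, time in s.
With the tool pointing down it reaches from about 0.425 to 0.8 m from the base axis. Payload 8.3 kg.
Tool frame: the origin (TCP) lies midway between the tips of the shut fingers; the grasp point (between the pads) lies ctrl.grip_point_offset behind it (ctrl.grip_point_offset is the distance from the TCP to the grasp point, in m); z points along the fingers, y is the direction in which the jaws open and shut (so a half turn about z gives the same grasp; the last joint's range is limited). The gripper opens to 85 mm and grips with 20 to 120 N. Pads are 22 mm wide; open, the fingers measure 114 mm over their backs; the gripper's body (76 mm by 85 mm) begins 54 mm behind the grasp point. The pads swing forward as they close: fully open they stand 13 mm farther back than shut.
Start: joints at [-1.267, 0.383, 0.016, 1.37, -0.006, 1.388, -0.046], TCP at [0.224, 0.583, 0.231] pointing down, gripper open.
Joint ranges: [-2.95, 2.95], [-0.25, 2.06], [-1.52, 1.56], [0.18, 2.33], [-1.44, 4.58], [0.02, 2.06], [-3.01, 3.01]. Speed limits (rad/s): [2.39, 2.39, 3.01, 3.01, 3.14, 3.14, 3.14].

INTERFACE

Orientations are given as a unit quaternion [x, y, z, w].
In Python, from workcell import ctrl gives the robot as it stands.
- The arm moves only by the tool servo_tool, never from a script. Its arguments are lists of equal length, an entry for each row: "delta_pos": the shift along the tool's x, y, z in mm, a list of three; "turn": the turn, a rotation vector about the tool's x, y, z in rad, a list of three; "gripper": the opening in per cent of the stroke, from 0 (shut) to 100 (fully open). In form: {"delta_pos": [[tx, ty, tz], ...], "turn": [[wx, wy, wz], ...], "gripper": [gripper, ...]}. A call has 1 to 12 rows; each row shifts and turns the pose as measured when the row begins, along the tool's axes as they then stand; what a row does not reach is not made up. A row lasts 1/12 s, in which the tool goes at most 41.7 mm and 7.16 degrees, less where a joint would pass 70% of its speed; a pose out of reach is approached as far as the arm can. A call is refused whole if a number of a shift passes 41.7 or a number of a turn 0.125, either way. A call with a gripper value outside its range is refused whole. The fingers move at their own pace and stop on an object; the grip force is fixed at half the most. Time passes only in rows, so rows that do not move let the fingers close. It gives the time, the measured TCP pose, the force and the opening at its end, in the units of the state.
- ctrl.observe(): the state, without advancing time (a new reading comes with each control period).
- ctrl.snapshot(name): name is "scene" or "top"; returns (picture, depth): 420x560x3 uint8, red, green, blue; 420x560 float32, m along the optical axis (not along the pixel's ray), 0 where there is no reading.
- ctrl.camera_params(name): a dict with "intrinsics" (3x3 intrinsics, pixels), "rvec" (rotation vector, rad) and "tvec" (3), from world to camera coordinates, as OpenCV has them. Camera axes: x right, y down, z forward; pixel columns grow to the right and rows downward; lengths in m; the calibration is good to about 2 mm. A picture is of the moment at which its call begins. camera_params takes no time and is no camera call.
- ctrl.job_done(): hands the job in, once; it reports no verdict.
The state is a dict: "time": time; "joints": joint angles; "joint_vel": joint speeds; "joint_torque": joint torques, N m; "ee_pos": TCP position; "orientation": TCP orientation; "contact_force": force on the tool from outside, world axes, zero at the start; "ft_torque": the same for the moment, N m; "opening": finger opening in m.
Only numpy, scipy, OpenCV 4.12 (cv2) and the standard library are available. Lean on these libraries where they do the work, as an engineer would, in place of code of your own. Each camera call takes 0.05 s, during which the arm holds its last target. There are 200 camera calls.

TASK

Put the returned garden goods back into their display trays: both clay pots into the yellow tray, both brass hose nozzles into the green tray and the wooden post finial into the timber tray. Set each one down gently, not dropped, so that it ends standing upright on its tray's floor, and do not disturb the jar and the stone block beside the trays.

Things in the scene. Friction and masses are not known exactly. Their poses are not given: they have to be found in the camera images.
- pot_plain_c (a point): plain terracotta (brown-red clay) flower pot, 80 mm tall, open at the top; the upper part, from 47 to 80 mm above its foot, is an upright collar 58 mm in diameter, good to grip; below it the body tapers from 52 mm to 42 mm at the foot. 0.13 to 0.25 kg. Stands upright on the counter. Point: on its axis, 40 mm above its foot; z points up out of the mouth
- pot_white_c (a point): terracotta flower pot with a white rim, 80 mm tall, open at the top; the upper part, from 47 to 80 mm above its foot, is an upright collar 58 mm in diameter, good to grip; below it the body tapers from 52 mm to 42 mm at the foot. 0.13 to 0.25 kg. Stands upright on the counter. Point: on its axis, 40 mm above its foot; z points up out of the mouth
- nozzle_blue_c (a point): 90 mm tall brass spray nozzle for a garden hose, standing upright on its wide end: foot 38 mm in diameter up to 28 mm, then (from 34 to 72 mm above its foot) a straight barrel 26 mm in diameter, good to grip, then tapering to 18 mm at the tip. 0.10 to 0.21 kg. Point: on its axis, 45 mm above its foot; z points up to the tip. Has blue rings and a blue tip
- nozzle_red_c (a point): 90 mm tall brass spray nozzle for a garden hose, standing upright on its wide end: foot 38 mm in diameter up to 28 mm, then (from 34 to 72 mm above its foot) a straight barrel 26 mm in diameter, good to grip, then tapering to 18 mm at the tip. 0.10 to 0.21 kg. Point: on its axis, 45 mm above its foot; z points up to the tip. Has red rings and a red tip
- finial_c (a point): pale timber post finial: a square block 46 by 46 by 50 mm high with a wooden ball 40 mm in diameter on top, 90 mm tall in all, standing upright, turned to any angle. 0.09 to 0.18 kg. Point: on its axis, 45 mm above its foot (5 mm below the block's top); z up, x and y square to the block's faces
- tray_yellow: yellow plastic tray for the clay pots, fixed to the counter; open shallow tray, outside 110 mm (its x) by 180 mm (its y) by 22 mm high, walls 5 mm thick, floor 6 mm thick (inside 100 by 170 mm, 16 mm deep). Origin: centre of its underside, on the counter. Its length lies roughly left to right, turned up to 0.2 rad
- tray_green: green plastic tray for the brass nozzles, fixed to the counter; open shallow tray, outside 110 mm (its x) by 180 mm (its y) by 22 mm high, walls 5 mm thick, floor 6 mm thick (inside 100 by 170 mm, 16 mm deep). Origin: centre of its underside, on the counter. Its length lies roughly left to right, turned up to 0.2 rad
- tray_wood: pale timber tray for the finial, fixed to the counter; open shallow tray, outside 110 mm (its x) by 180 mm (its y) by 22 mm high, walls 5 mm thick, floor 6 mm thick (inside 100 by 170 mm, 16 mm deep). Origin: centre of its underside, on the counter. Its length lies roughly left to right, turned up to 0.2 rad
- feed_jar: bystander: blue closed jar of plant feed with a black lid, 64 mm in diameter, 100 mm tall, loose, to one side of the trays. Origin: centre of its underside
- stone_sett: bystander: grey stone paving block 90 by 90 by 60 mm high, loose, at the other side of the trays. Origin: centre of its underside
Mind the look-alikes: they are no part of the job. Leave any purple look-alike of the part that bears pot_plain_c alone.

How it is judged:
By the outcome, as a careful person would: the job done as asked, in the order asked, and still so for the second after the job is handed in, with the robot touching nothing.
It also fails if it takes over 134 s, if anything falls off the work surface, if the arm or the gripper's body presses on something with over 40 N, if the wrist force passes 120 N, or if a joint passes its speed limit or range.

## Working session

There is one attempt and no reset: what is moved stays moved. The work goes in short steps, Python scripts to look and compute and a tool call to move; the robot and the scene stay as the last step left them, time stands still between calls to the robot, and variables do not carry over. Pictures are saved under pics/ and viewed, about 12 in all and at most 16, crops included, and the job is handed in when it is done.

Besides the shell and the picture viewer there is one more tool, called after "Call:" by a JSON object that holds its "api" and its "payload". servo_tool: Moves the arm, as the interface text tells. Its arguments: {"type":"object","properties":{"delta_pos":{"type":"array","items":{"type":"array","items":{"type":"number"}}},"turn":{"type":"array","items":{"type":"array","items":{"type":"number"}}},"gripper":{"type":"array","items":{"type":"number"}}},"required":["delta_pos","turn","gripper"]}

```bash
mkdir -p pics; python3 - <<'E'
from workcell import ctrl
import cv2,numpy as np
for n in("scene","top"):
    p,d=ctrl.snapshot(n); cv2.imwrite(f"pics/{n}0.png",p[:,:,::-1]); np.savez(f"{n}0.npz",p=p,d=d)
    c=ctrl.camera_params(n); print(n,c)
print(ctrl.observe(),ctrl.grip_point_offset)
E
```

```text
scene {'intrinsics': array([[402.5333289 ,   0.        , 282.21663751],
       [  0.        , 402.5333289 , 204.06851844],
       [  0.        ,   0.        ,   1.        ]]), 'rvec': array([ 2.26930146,  1.10684037, -0.38481562]), 'tvec': array([-0.31545154, -0.25819851,  1.26471111])}
top {'intrinsics': array([[459.00994775,   0.        , 282.33561323],
       [  0.        , 459.00994775, 210.91110598],
       [  0.        ,   0.        ,   1.        ]]), 'rvec': array([ 2.02320482, -2.19239667,  0.23423089]), 'tvec': array([0.03211099, 0.49192472, 1.19707049])}
{'time': 0.1, 'joints': array([-1.26689712,  0.38416855,  0.01636094,  1.37105153, -0.00627699,
        1.38822063, -0.04649541]), 'joint_vel': array([ 0.0001921 , -0.00076225,  0.00058552, -0.00028423,  0.0003739 ,
        0.00011127,  0.00086272]), 'joint_torque': array([ 4.01426543e-03, -6.29137731e+01,  8.47950764e-01, -3.72763789e+01,
        1.67534372e-02,  1.04650366e-02, -1.48364546e-05]), 'ee_pos': array([0.22394238, 0.58300638, 0.23036864]), 'orientation': array([ 1.82331220e-01,  9.83236756e-01, -8.87961431e-04, -1.41946560e-04]), 'contact_force': array([-0.2855244 ,  0.46958371,  0.26027166]), 'ft_torque': array([-0.02636281, -0.01175781,  0.00239339]), 'opening': 0.08522695248489984} 0.0187
```

View pics/scene0.png

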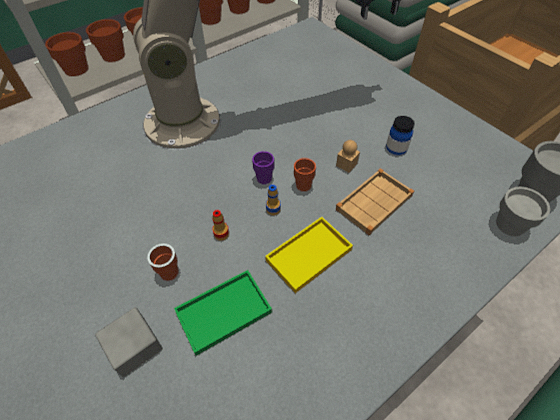

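View pics/top0.png

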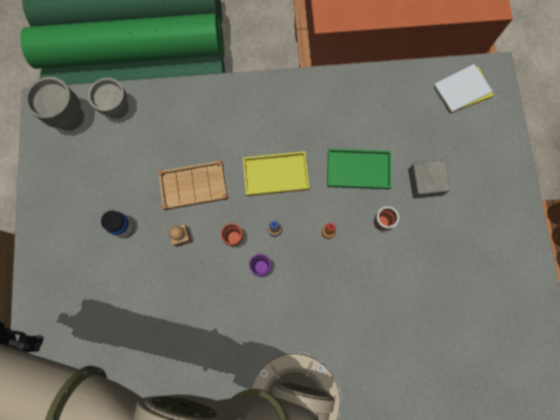

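The scene view shows white pot (163,262), red nozzle (220,224), blue nozzle (273,199), plain pot (304,174), purple decoy (263,166), finial (348,155). The top view shows white pot (388,217), red nozzle (329,230), blue nozzle (275,227), plain pot (232,235), purple decoy (261,265) and finial (179,234). The trays there are at timber (194,185), yellow (276,174) and green (359,169), with the jar at (115,222) and the stone at (430,178).

```bash
cat > h.py <<'E'
import cv2,numpy as np
from workcell import ctrl
def world(n,d):
    c=ctrl.camera_params(n);K=c["intrinsics"];R=cv2.Rodrigues(c["rvec"])[0]
    v,u=np.mgrid[:420,:560]; X=np.stack([(u-K[0,2])/K[0,0]*d,(v-K[1,2])/K[1,1]*d,d],-1)
    return (X-c["tvec"])@R   # R^T (X-t)
E
python3 - <<'E'
from h import *
W={};P={}
for n in("top","scene"):
    z=np.load(n+"0.npz");W[n]=world(n,z["d"]);P[n]=z["p"]
    w=W[n]; m=(abs(w[...,0]-.5)<.2)&(abs(w[...,1])<.3); print(n,"table z",np.median(w[m][:,2]),np.std(w[m&(w[...,2]<.01)][:,2]))
obj=dict(plain=((232,235),(304,174)),white=((388,217),(163,262)),blue=((275,227),(273,199)),red=((329,230),(220,224)),finial=((179,234),(348,155)),purple=((261,265),(263,166)),jar=((115,222),(400,135)),stone=((430,178),(128,338)))
for k,(a,b) in obj.items():
    for n,(u,v) in(("top",a),("scene",b)):
        w=W[n]; m=np.zeros((420,560),bool); r=24; m[v-r:v+r,u-r:u+r]=1
        m&=w[...,2]>.026; nl,L=cv2.connectedComponents(m.astype(np.uint8)); 
        l=np.bincount(L[v-6:v+7,u-6:u+7].ravel(),minlength=nl);l[0]=0;q=w[L==l.argmax()]
        zt=np.percentile(q[:,2],97); t=q[q[:,2]>zt-.012]
        (cx,cy),rr=cv2.minEnclosingCircle(t[:,:2].astype(np.float32))
        (ax,ay),s,ang=cv2.minAreaRect(q[:,:2].astype(np.float32))
        print(k,n,len(q),"top z %.3f"%zt,"circ",np.round([cx,cy,rr],4),"mean",np.round(t.mean(0),3),"all",np.round([ax,ay,*s],3),round(ang,1))
for k,(u,v) in dict(wood=(194,185),yellow=(276,174),green=(359,169)).items():
    w=W["top"]; hsv=cv2.cvtColor(P["top"],cv2.COLOR_RGB2HSV); m=np.zeros((420,560),bool); m[v-32:v+32,u-42:u+42]=1
    m&=(hsv[...,1]>80)&(w[...,2]<.04); nl,L,st,_=cv2.connectedComponentsWithStats(m.astype(np.uint8)); q=w[L==1+st[1:,4].argmax()]
    c,s,a=cv2.minAreaRect(q[:,:2].astype(np.float32)); print(k,np.round(c,4),np.round(s,3),round(a,1),"z pct",np.round(np.percentile(q[:,2],[5,50,95]),4))
big=cv2.resize(P["top"][200:270,150:260],None,fx=7,fy=7,interpolation=cv2.INTER_CUBIC);cv2.imwrite("pics/fin.png",big[:,:,::-1])
E
```

```text
top table z 0.0019460403125454804 0.003329357563276247
scene table z 0.0009210721068839739 0.0031201457010039692
plain top 266 top z 0.083 circ [0.4381 0.1322 0.0289] mean [0.438 0.132 0.079] all [0.438 0.132 0.056 0.056] 40.8
plain scene 522 top z 0.081 circ [ 0.6931 -0.099   0.3718] mean [0.452 0.121 0.092] all [ 0.702 -0.088  0.056  0.743] 50.0
white top 339 top z 0.085 circ [ 0.3455 -0.1501  0.2   ] mean [ 0.442 -0.275  0.122] all [ 0.342 -0.153  0.056  0.4  ] 39.2
white scene 742 top z 0.083 circ [ 0.6946 -0.314   0.2761] mean [ 0.457 -0.286  0.087] all [ 0.692 -0.328  0.058  0.551] 79.8
blue top 157 top z 0.094 circ [0.3435 0.0132 0.1185] mean [0.447 0.018 0.112] all [0.346 0.022 0.036 0.24 ] 87.5
blue scene 265 top z 0.091 circ [0.454  0.0163 0.0115] mean [0.455 0.015 0.087] all [0.456 0.016 0.037 0.031] 61.4
red top 166 top z 0.094 circ [ 0.3337 -0.0638  0.1311] mean [ 0.429 -0.127  0.114] all [ 0.331 -0.069  0.038  0.262] 59.4
red scene 293 top z 0.091 circ [ 0.697  -0.2366  0.2938] mean [ 0.444 -0.135  0.098] all [ 0.693 -0.246  0.037  0.587] 65.9
finial top 341 top z 0.091
[... 438 characters left out ...]
  0.768] 54.1
jar top 649 top z 0.104 circ [0.369  0.2363 0.2686] mean [0.493 0.438 0.107] all [0.356 0.246 0.536 0.063] 54.3
jar scene 695 top z 0.101 circ [0.7214 0.0561 0.4744] mean [0.503 0.428 0.107] all [0.711 0.051 0.063 0.948] 28.9
stone top 1201 top z 0.065 circ [ 0.4125 -0.2284  0.303 ] mean [ 0.553 -0.42   0.068] all [ 0.432 -0.217  0.119  0.601] 31.2
stone scene 1967 top z 0.062 circ [ 0.7414 -0.3983  0.2325] mean [ 0.564 -0.423  0.063] all [ 0.742 -0.411  0.461  0.092] 4.1
wood [0.5983 0.2437] [0.112 0.187] 5.6 z pct [0.0026 0.0075 0.0241]
yellow [0.6145 0.0025] [0.114 0.185] 1.6 z pct [0.0023 0.0074 0.0235]
green [ 0.6095 -0.2359] [0.179 0.111] 83.0 z pct [0.0024 0.0074 0.0231]
```

View pics/fin.png

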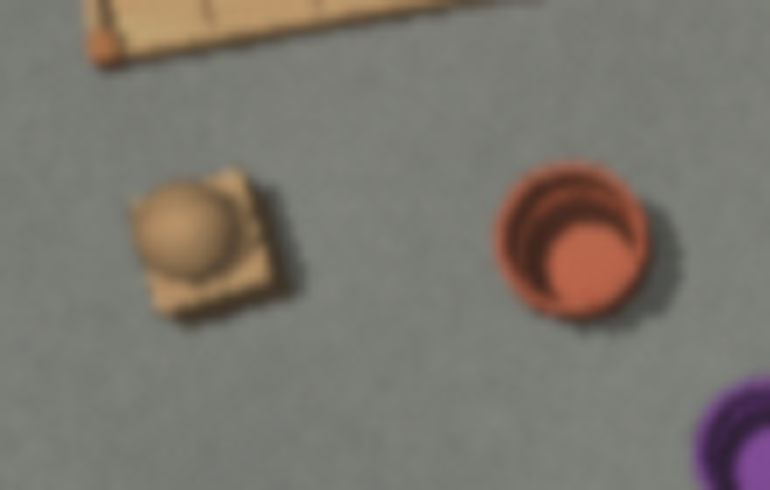

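The crop shows the finial, its block turned by roughly 13° (edges about level), with its ball at about (190,228), and the plain pot's mouth at (573,242). Next I'll remove the depth outliers and compare the two cameras.

```bash
cat >> h.py <<'E'
def fit(w,xy,zlo,zhi,r=.05):
    m=np.hypot(w[...,0]-xy[0],w[...,1]-xy[1])<r
    q=w[m&(w[...,2]>zlo)&(w[...,2]<zhi)]
    (ax,ay),s,ang=cv2.minAreaRect(q[:,:2].astype(np.float32))
    (cx,cy),rr=cv2.minEnclosingCircle(q[:,:2].astype(np.float32))
    return len(q),np.round([cx,cy,rr],4),np.round([ax,ay,*s],4),round(ang,1),np.round(np.percentile(q[:,2],95),3)
E
python3 - <<'E'
from h import *
W={n:world(n,np.load(n+"0.npz")["d"]) for n in("top","scene")}
for k,xy,lo,hi in(("plain",(.438,.132),.065,.1),("white",(.455,-.283),.065,.1),("blue",(.453,.0165),.08,.105),("red",(.443,-.135),.08,.105),("redfoot",(.443,-.135),.015,.105),("bluefoot",(.453,.0165),.015,.105),("purple",(.351,.063),.065,.1),("finblock",(.454,.279),.02,.06),("finball",(.454,.279),.062,.1),("jar",(.5,.43),.08,.12),("stone",(.555,-.42),.05,.08)):
    for n in W: print(k,n,*fit(W[n],xy,lo,hi,.09 if k=="stone" else .05))
for k,xy in dict(wood=(.598,.244),yellow=(.6145,.0025),green=(.6095,-.236)).items():
    for n in W:
        w=W[n]; q=w[(abs(w[...,0]-xy[0])<.09)&(abs(w[...,1]-xy[1])<.115)&(w[...,2]>.016)&(w[...,2]<.03)][:,:2].astype(np.float32)
        print(k,n,len(q),[np.round(t,4) for t in cv2.minAreaRect(q)])
from scipy.spatial.transform import Rotation as R
print(R.from_quat(ctrl.observe()["orientation"]).as_matrix().round(3))
E
```

```text
plain top 137 [0.4381 0.1322 0.0289] [0.4377 0.1316 0.0558 0.0559] 86.7 0.083
plain scene 224 [0.4392 0.1315 0.0302] [0.4395 0.1311 0.0545 0.0584] 51.1 0.081
white top 179 [ 0.4498 -0.2847  0.0299] [ 0.45   -0.2847  0.0556  0.0588] 39.2 0.085
white scene 345 [ 0.4503 -0.2843  0.0299] [ 0.4507 -0.2845  0.058   0.0579] 6.9 0.083
blue top 58 [0.452  0.0178 0.0114] [0.4519 0.0178 0.0212 0.0199] 87.1 0.094
blue scene 68 [0.4538 0.0166 0.0114] [0.4537 0.0161 0.0194 0.0216] 86.0 0.092
red top 54 [ 0.4344 -0.1296  0.011 ] [ 0.4336 -0.1287  0.0202  0.0182] 86.9 0.095
red scene 75 [ 0.4351 -0.1319  0.0122] [ 0.4357 -0.1308  0.021   0.0211] 86.0 0.092
redfoot top 174 [ 0.4341 -0.13    0.0195] [ 0.431  -0.1284  0.0379  0.0316] 55.2 0.093
redfoot scene 336 [ 0.436  -0.131   0.0212] [ 0.4385 -0.1325  0.0378  0.0354] 70.8 0.091
bluefoot top 170 [0.4521 0.0184 0.0198] [0.449  0.0178 0.0314 0.0371] 0.7 0.093
bluefoot scene 310 [0.4536 0.0161 0.0202] [0.4569 0.0152 0.0376 0.032 ] 61.4 0.091
purple top 126 [0.3516 0.0627 0.0292] [0.3515 0.0634 0.0549 0.0577] 85.8 0.084
purple scene 216 [0.3541 0.0623 0
[... 590 characters left out ...]
   0.0908] 0.8 0.064
stone scene 2142 [ 0.5583 -0.4242  0.0614] [ 0.5579 -0.4246  0.0906  0.0901] 1.6 0.062
wood top 488 [array([0.5993, 0.2405]), array([0.1139, 0.1816]), np.float64(5.7695)]
wood scene 548 [array([0.5989, 0.2407]), array([0.1138, 0.1846]), np.float64(5.8391)]
yellow top 419 [array([0.6147, 0.0024]), array([0.1129, 0.1799]), np.float64(1.2395)]
yellow scene 644 [array([0.6151, 0.0023]), array([0.1119, 0.1825]), np.float64(0.8534)]
green top 451 [array([ 0.6097, -0.2373]), array([0.1811, 0.112 ]), np.float64(83.272)]
green scene 785 [array([ 0.6095, -0.2367]), array([0.1804, 0.1132]), np.float64(82.909)]
[[-0.934  0.359 -0.001]
 [ 0.359  0.934 -0.002]
 [-0.    -0.002 -1.   ]]
```

Call:
{"api": "servo_tool", "payload": {"delta_pos": [[0, 0, 0], [0, 0, 0], [0, 0, 0], [0, 0, 0], [0, 0, 0], [0, 0, 0], [0, 0, 0], [0, 0, 0], [0, 0, 0], [0, 0, 0]], "turn": [[0, 0, 0.12], [0, 0, 0.12], [0, 0, 0.12], [0, 0, 0.12], [0, 0, 0.12], [0, 0, 0.12], [0, 0, 0.12], [0, 0, 0.12], [0, 0, 0.12], [0, 0, 0.12]], "gripper": [100, 100, 100, 100, 100, 100, 100, 100, 100, 100]}}

```text
time: 0.93
ee_pos: [0.223, 0.5801, 0.2242]
orientation: [0.721, 0.693, -0.006, 0.003]
contact_force: [0.1, 0.4, 0.2]
opening: 0.085
```

```bash
cat > go.py <<'E'
# usage: go.py x y z_tcp yaw_deg(jaw dir from +x)  -> remaining tool-frame mm and rotvec
import sys,numpy as np
from workcell import ctrl
from scipy.spatial.transform import Rotation as R
x,y,z,a=map(float,sys.argv[1:5]); a=np.radians(a)
s=ctrl.observe(); r=R.from_quat(s["orientation"])
g=R.from_matrix(np.array([[-np.sin(a),np.cos(a),0],[np.cos(a),np.sin(a),0],[0,0,-1]]))
print("mm",(r.inv().apply(np.array([x,y,z])-s["ee_pos"])*1e3).round(1),"rot",(r.inv()*g).as_rotvec().round(3),"pos",s["ee_pos"].round(4),"j",s["joints"].round(2),"F",s["contact_force"].round(1),"open",round(s["opening"],4),"t",s["time"])
E
python3 go.py .4388 .1318 .150 0
```

```text
mm [-438.3  233.8   78.9] rot [-0.004  0.013 -0.04 ] pos [0.223  0.5801 0.2242] j [-1.41  0.39  0.21  1.39 -0.08  1.39 -1.24] F [0.1 0.4 0.2] open 0.085 t 0.9333
```

Call:
{"api": "servo_tool", "payload": {"delta_pos": [[-36, 19, 0], [-36, 19, 0], [-36, 19, 0], [-36, 19, 0], [-36, 19, 0], [-36, 19, 0], [-36, 19, 0], [-36, 19, 0], [-36, 19, 0], [-36, 19, 0], [-36, 19, 0], [-36, 19, 0]], "turn": [[0, 0, -0.02], [0, 0, -0.02], [0, 0, 0], [0, 0, 0], [0, 0, 0], [0, 0, 0], [0, 0, 0], [0, 0, 0], [0, 0, 0], [0, 0, 0], [0, 0, 0], [0, 0, 0]], "gripper": [100, 100, 100, 100, 100, 100, 100, 100, 100, 100, 100, 100]}}

```text
time: 1.93
ee_pos: [0.4416, 0.1401, 0.2213]
orientation: [0.704, 0.71, -0.011, 0.002]
contact_force: [1.5, 0.6, -0.6]
opening: 0.0851
```

```bash
python3 go.py .4388 .1318 .130 0
```

```text
mm [-6.6 -1.6 91.5] rot [-0.014  0.019  0.009] pos [0.4416 0.1401 0.2213] j [-0.92  0.04  0.55  1.81 -0.01  1.31 -0.35] F [ 1.5  0.6 -0.6] open 0.0851 t 1.9333
```

Call:
{"api": "servo_tool", "payload": {"delta_pos": [[-3, -1, 25], [-3, -1, 25], [0, 0, 25], [0, 0, 15], [0, 0, 0], [0, 0, 0]], "turn": [[-0.014, 0.019, 0.009], [0, 0, 0], [0, 0, 0], [0, 0, 0], [0, 0, 0], [0, 0, 0]], "gripper": [100, 100, 100, 100, 100, 100]}}

```text
time: 2.43
ee_pos: [0.4439, 0.1197, 0.1293]
orientation: [0.715, 0.699, 0.002, 0.001]
contact_force: [0.4, 0.1, 0.5]
opening: 0.0854
```

```bash
python3 go.py .4388 .1318 .045 0
```

```text
mm [11.9 -5.8 84.3] rot [ 0.005 -0.    -0.022] pos [0.4439 0.1197 0.1293] j [-0.87  0.11  0.58  1.97 -0.07  1.08 -0.29] F [0.4 0.1 0.5] open 0.0854 t 2.4333
```

Call:
{"api": "servo_tool", "payload": {"delta_pos": [[12, -6, 0], [0, 0, 0], [0, 0, 0]], "turn": [[0, 0, -0.02], [0, 0, 0], [0, 0, 0]], "gripper": [100, 100, 100]}}

```text
time: 2.68
ee_pos: [0.4383, 0.1337, 0.1313]
orientation: [0.707, 0.707, 0.003, 0.002]
contact_force: [-0.4, -0.6, 0.5]
opening: 0.0853
```

```bash
python3 go.py .4388 .1318 .045 0
```

```text
mm [-2.  -0.1 86.3] rot [ 0.006 -0.001  0.001] pos [0.4383 0.1337 0.1313] j [-0.89  0.1   0.56  1.97 -0.06  1.08 -0.3 ] F [-0.4 -0.6  0.5] open 0.0853 t 2.6833
```

Call:
{"api": "servo_tool", "payload": {"delta_pos": [[-2, 0, 15], [0, 0, 15], [0, 0, 15], [0, 0, 15], [0, 0, 15], [0, 0, 9], [0, 0, 0], [0, 0, 0]], "turn": [[0.006, 0, 0], [0, 0, 0], [0, 0, 0], [0, 0, 0], [0, 0, 0], [0, 0, 0], [0, 0, 0], [0, 0, 0]], "gripper": [100, 100, 100, 100, 100, 100, 100, 100]}}

```text
time: 3.35
ee_pos: [0.4442, 0.1389, 0.052]
orientation: [0.704, 0.71, 0.008, 0.001]
contact_force: [0.0, -0.1, 1.0]
opening: 0.0856
```

```bash
python3 go.py .4388 .1318 .045 0
```

```text
mm [-7.1 -5.5  6.8] rot [ 0.013 -0.01   0.01 ] pos [0.4442 0.1389 0.052 ] j [-0.86  0.23  0.55  2.05 -0.16  0.89 -0.21] F [ 0.  -0.1  1. ] open 0.0856 t 3.35
```

Call:
{"api": "servo_tool", "payload": {"delta_pos": [[-6, -5, 5], [0, 0, 0], [0, 0, 0], [0, 0, 0]], "turn": [[0.012, -0.01, 0.01], [0, 0, 0], [0, 0, 0], [0, 0, 0]], "gripper": [100, 100, 100, 100]}}

```text
time: 3.68
ee_pos: [0.4404, 0.1332, 0.0491]
orientation: [0.707, 0.707, 0.002, 0.001]
contact_force: [0.2, -0.5, 0.4]
opening: 0.0853
```

```bash
python3 go.py .4388 .1318 .045 0
```

```text
mm [-1.4 -1.6  4.1] rot [ 0.003 -0.001 -0.001] pos [0.4404 0.1332 0.0491] j [-0.86  0.24  0.55  2.05 -0.16  0.89 -0.22] F [ 0.2 -0.5  0.4] open 0.0853 t 3.6833
```

Call:
{"api": "servo_tool", "payload": {"delta_pos": [[-1, -2, 4], [0, 0, 0], [0, 0, 0], [0, 0, 0], [0, 0, 0], [0, 0, 0], [0, 0, 0], [0, 0, 0], [0, 0, 0], [0, 0, 0]], "turn": [[0, 0, 0], [0, 0, 0], [0, 0, 0], [0, 0, 0], [0, 0, 0], [0, 0, 0], [0, 0, 0], [0, 0, 0], [0, 0, 0], [0, 0, 0]], "gripper": [100, 100, 0, 0, 0, 0, 0, 0, 0, 0]}}

```text
time: 4.52
ee_pos: [0.4388, 0.1326, 0.0462]
orientation: [0.707, 0.707, 0.003, 0.0]
contact_force: [-0.8, 0.1, 0.6]
opening: 0.0576
```

```bash
python3 go.py .6140 .0474 .20 0
```

```text
mm [ -84.5  176.  -153.3] rot [ 0.004 -0.003 -0.001] pos [0.4388 0.1326 0.0462] j [-0.85  0.24  0.55  2.06 -0.16  0.88 -0.21] F [-0.8  0.1  0.6] open 0.0576 t 4.5167
```

Call:
{"api": "servo_tool", "payload": {"delta_pos": [[0, 0, -10], [0, 0, -20], [0, 0, -25], [0, 0, -25], [-10, 20, -15], [-14, 29, 0], [-14, 29, 0], [-14, 29, 0], [-14, 29, 0], [-10, 20, 0], [-4, 8, 0], [0, 0, 0]], "turn": [[0, 0, 0], [0, 0, 0], [0, 0, 0], [0, 0, 0], [0, 0, 0], [0, 0, 0], [0, 0, 0], [0, 0, 0], [0, 0, 0], [0, 0, 0], [0, 0, 0], [0, 0, 0]], "gripper": [0, 0, 0, 0, 0, 0, 0, 0, 0, 0, 0, 0]}}

```text
time: 5.52
ee_pos: [0.6061, 0.0493, 0.1506]
orientation: [0.705, 0.709, 0.001, 0.001]
contact_force: [-0.5, -0.7, -1.5]
opening: 0.0574
```

```bash
python3 go.py .6140 .0474 .07 0
```

```text
mm [-1.9  7.7 80.6] rot [0.002 0.    0.006] pos [0.6061 0.0493 0.1506] j [-0.6   0.45  0.63  1.56 -0.27  1.22  0.08] F [-0.5 -0.7 -1.5] open 0.0574 t 5.5167
```

Call:
{"api": "servo_tool", "payload": {"delta_pos": [[-2, 8, 10], [0, 0, 15], [0, 0, 15], [0, 0, 15], [0, 0, 10], [0, 0, 6], [0, 0, 0], [0, 0, 0]], "turn": [[0, 0, 0.006], [0, 0, 0], [0, 0, 0], [0, 0, 0], [0, 0, 0], [0, 0, 0], [0, 0, 0], [0, 0, 0]], "gripper": [0, 0, 0, 0, 0, 0, 0, 0]}}

```text
time: 6.18
ee_pos: [0.6116, 0.0495, 0.0797]
orientation: [0.707, 0.707, 0.0, -0.0]
contact_force: [1.3, 0.4, -1.6]
opening: 0.0573
```

```bash
python3 go.py .6140 .0474 .0522 0
```

```text
mm [-2.1  2.4 27.5] rot [-0. -0.  0.] pos [0.6116 0.0495 0.0797] j [-0.57  0.53  0.6   1.62 -0.33  1.1   0.11] F [ 1.3  0.4 -1.6] open 0.0573 t 6.1833
```

Call:
{"api": "servo_tool", "payload": {"delta_pos": [[-2, 2, 8], [0, 0, 7], [0, 0, 5], [0, 0, 3], [0, 0, 1], [0, 0, 0], [0, 0, 0]], "turn": [[0, 0, 0], [0, 0, 0], [0, 0, 0], [0, 0, 0], [0, 0, 0], [0, 0, 0], [0, 0, 0]], "gripper": [0, 0, 0, 0, 0, 0, 0]}}

```text
time: 6.77
ee_pos: [0.6152, 0.0477, 0.0558]
orientation: [0.707, 0.707, 0.002, 0.001]
contact_force: [0.1, -0.4, -2.2]
opening: 0.0574
```

```bash
python3 go.py .6140 .0474 .0522 0
```

```text
mm [-0.3 -1.2  3.6] rot [ 0.003 -0.001  0.001] pos [0.6152 0.0477 0.0558] j [-0.56  0.56  0.59  1.63 -0.35  1.05  0.13] F [ 0.1 -0.4 -2.2] open 0.0574 t 6.7667
```

Call:
{"api": "servo_tool", "payload": {"delta_pos": [[0, -1, 1.5], [0, 0, 1.5], [0, 0, 1], [0, 0, 0], [0, 0, 0]], "turn": [[0.003, 0, 0], [0, 0, 0], [0, 0, 0], [0, 0, 0], [0, 0, 0]], "gripper": [0, 0, 0, 0, 0]}}

```text
time: 7.18
ee_pos: [0.6148, 0.0477, 0.0525]
orientation: [0.707, 0.707, 0.001, -0.0]
contact_force: [0.5, 1.0, -0.5]
opening: 0.0574
```

```bash
python3 go.py .6140 .0474 .0522 0
```

```text
mm [-0.3 -0.8  0.3] rot [ 0.001 -0.002  0.001] pos [0.6148 0.0477 0.0525] j [-0.56  0.56  0.59  1.63 -0.35  1.05  0.13] F [ 0.5  1.  -0.5] open 0.0574 t 7.1833
```

Call:
{"api": "servo_tool", "payload": {"delta_pos": [[0, 0, 1], [0, 0, 0.7], [0, 0, 0]], "turn": [[0, 0, 0], [0, 0, 0], [0, 0, 0]], "gripper": [0, 0, 0]}}

```text
time: 7.43
ee_pos: [0.615, 0.0476, 0.0526]
orientation: [0.707, 0.707, 0.002, -0.0]
contact_force: [0.7, -0.1, -1.9]
opening: 0.0573
```

Call:
{"api": "servo_tool", "payload": {"delta_pos": [[0, 0, 2], [0, 0, 2], [0, 0, 1]], "turn": [[0, 0, 0], [0, 0, 0], [0, 0, 0]], "gripper": [0, 0, 0]}}

```text
time: 7.68
ee_pos: [0.6154, 0.0476, 0.0523]
orientation: [0.707, 0.707, 0.003, -0.001]
contact_force: [-1.7, -0.1, 1.0]
opening: 0.0575
```

Call:
{"api": "servo_tool", "payload": {"delta_pos": [[0, 0, 0], [0, 0, 0], [0, 0, 0], [0, 0, 0], [0, 0, 0], [0, 0, 0], [0, 0, -10], [0, 0, -25], [0, 0, -35], [0, 0, -35], [0, 0, -10], [0, 0, 0]], "turn": [[0, 0, 0], [0, 0, 0], [0, 0, 0], [0, 0, 0], [0, 0, 0], [0, 0, 0], [0, 0, 0], [0, 0, 0], [0, 0, 0], [0, 0, 0], [0, 0, 0], [0, 0, 0]], "gripper": [100, 100, 100, 100, 100, 100, 100, 100, 100, 100, 100, 100]}}

```text
time: 8.68
ee_pos: [0.6142, 0.0465, 0.1727]
orientation: [0.707, 0.707, 0.001, -0.001]
contact_force: [0.7, 0.1, -0.3]
opening: 0.0858
```

```bash
python3 go.py .4502 -.2845 .15 0
```

```text
mm [-331.2 -163.8   21.6] rot [ 0.001 -0.003 -0.   ] pos [0.6142 0.0465 0.1727] j [-0.59  0.45  0.64  1.51 -0.28  1.28  0.08] F [ 0.7  0.1 -0.3] open 0.0858 t 8.6833
```

Call:
{"api": "servo_tool", "payload": {"delta_pos": [[-20, -10, 0], [-35, -17, 0], [-35, -17, 0], [-35, -17, 0], [-35, -17, 0], [-35, -17, 0], [-35, -17, 0], [-35, -17, 0], [-30, -15, 5], [-20, -10, 5], [-12, -6, 5], [-5, -3, 0]], "turn": [[0, 0, 0], [0, 0, 0], [0, 0, 0], [0, 0, 0], [0, 0, 0], [0, 0, 0], [0, 0, 0], [0, 0, 0], [0, 0, 0], [0, 0, 0], [0, 0, 0], [0, 0, 0]], "gripper": [100, 100, 100, 100, 100, 100, 100, 100, 100, 100, 100, 100]}}

```text
time: 9.68
ee_pos: [0.4432, -0.2942, 0.1489]
orientation: [0.704, 0.71, 0.002, -0.002]
contact_force: [-0.3, 0.1, -0.6]
opening: 0.0856
```

```bash
python3 go.py .4502 -.2845 .13 0
```

```text
mm [ 9.5  7.1 18.9] rot [-0.001 -0.007  0.009] pos [ 0.4432 -0.2942  0.1489] j [-0.13  0.31  0.8   1.77 -0.24  1.17  0.75] F [-0.3  0.1 -0.6] open 0.0856 t 9.6833
```

Call:
{"api": "servo_tool", "payload": {"delta_pos": [[9, 7, 10], [0, 0, 8], [0, 0, 3], [0, 0, 0]], "turn": [[0, -0.007, 0.009], [0, 0, 0], [0, 0, 0], [0, 0, 0]], "gripper": [100, 100, 100, 100]}}

```text
time: 10.02
ee_pos: [0.4482, -0.2859, 0.1257]
orientation: [0.708, 0.706, -0.001, -0.001]
contact_force: [-0.4, 0.0, -0.8]
opening: 0.0853
```

```bash
python3 go.py .4502 -.2845 .045 0
```

```text
mm [ 1.4  2.2 80.7] rot [-0.003  0.    -0.004] pos [ 0.4482 -0.2859  0.1257] j [-0.14  0.33  0.79  1.8  -0.26  1.12  0.73] F [-0.4  0.  -0.8] open 0.0853 t 10.0167
```

Call:
{"api": "servo_tool", "payload": {"delta_pos": [[1, 2, 12], [0, 0, 12], [0, 0, 12], [0, 0, 12], [0, 0, 12], [0, 0, 9], [0, 0, 5], [0, 0, 1], [0, 0, 0], [0, 0, 0]], "turn": [[0, 0, 0], [0, 0, 0], [0, 0, 0], [0, 0, 0], [0, 0, 0], [0, 0, 0], [0, 0, 0], [0, 0, 0], [0, 0, 0], [0, 0, 0]], "gripper": [100, 100, 100, 100, 100, 100, 100, 100, 100, 100]}}

```text
time: 10.85
ee_pos: [0.4513, -0.2817, 0.042]
orientation: [0.706, 0.708, -0.001, -0.002]
contact_force: [0.1, -0.2, 0.1]
opening: 0.0855
```

```bash
python3 go.py .4502 -.2845 .045 0
```

```text
mm [-2.8 -1.2 -3. ] rot [-0.005 -0.001  0.004] pos [ 0.4513 -0.2817  0.042 ] j [-0.09  0.45  0.73  1.87 -0.36  0.96  0.8 ] F [ 0.1 -0.2  0.1] open 0.0855 t 10.85
```

Call:
{"api": "servo_tool", "payload": {"delta_pos": [[-3, -1, -4], [0, 0, 0], [0, 0, 0], [0, 0, 0], [0, 0, 0], [0, 0, 0], [0, 0, 0], [0, 0, 0], [0, 0, 0], [0, 0, 0]], "turn": [[-0.005, 0, 0.004], [0, 0, 0], [0, 0, 0], [0, 0, 0], [0, 0, 0], [0, 0, 0], [0, 0, 0], [0, 0, 0], [0, 0, 0], [0, 0, 0]], "gripper": [100, 100, 0, 0, 0, 0, 0, 0, 0, 0]}}

```text
time: 11.68
ee_pos: [0.4514, -0.2863, 0.0491]
orientation: [0.708, 0.707, 0.002, 0.002]
contact_force: [0.4, 0.5, 0.1]
opening: 0.0556
```

```bash
python3 go.py .6158 -.0427 .15 0
```

```text
mm [ 243.7  164.6 -100. ] rot [ 0.005  0.    -0.001] pos [ 0.4514 -0.2863  0.0491] j [-0.09  0.43  0.74  1.87 -0.35  0.97  0.8 ] F [0.4 0.5 0.1] open 0.0556 t 11.6833
```

Call:
{"api": "servo_tool", "payload": {"delta_pos": [[0, 0, -10], [0, 0, -20], [0, 0, -25], [0, 0, -25], [14, 10, -15], [28, 19, 0], [33, 22, 0], [33, 22, 0], [33, 22, 0], [33, 22, 0], [26, 18, 0], [18, 12, 0]], "turn": [[0, 0, 0], [0, 0, 0], [0, 0, 0], [0, 0, 0], [0, 0, 0], [0, 0, 0], [0, 0, 0], [0, 0, 0], [0, 0, 0], [0, 0, 0], [0, 0, 0], [0, 0, 0]], "gripper": [0, 0, 0, 0, 0, 0, 0, 0, 0, 0, 0, 0]}}

```text
time: 12.68
ee_pos: [0.6002, -0.0683, 0.1566]
orientation: [0.714, 0.7, 0.002, 0.002]
contact_force: [-0.4, 0.4, -2.2]
opening: 0.0558
```

```bash
python3 go.py .6158 -.0427 .08 0
```

```text
mm [26.  14.6 76.6] rot [ 0.006  0.001 -0.021] pos [ 0.6002 -0.0683  0.1566] j [-0.45  0.44  0.69  1.57 -0.29  1.23  0.27] F [-0.4  0.4 -2.2] open 0.0558 t 12.6833
```

Call:
{"api": "servo_tool", "payload": {"delta_pos": [[13, 8, 0], [6, 4, 0], [0, 0, 0], [0, 0, 0]], "turn": [[0.006, 0, -0.02], [0, 0, 0], [0, 0, 0], [0, 0, 0]], "gripper": [0, 0, 0, 0]}}

```text
time: 13.02
ee_pos: [0.6151, -0.0404, 0.1571]
orientation: [0.703, 0.711, -0.0, -0.0]
contact_force: [-0.8, 0.3, -1.6]
opening: 0.0556
```

```bash
python3 go.py .6158 -.0427 .065 0; python3 - <<'E'
from h import *
p,d=ctrl.snapshot("scene");cv2.imwrite("pics/w1.png",cv2.resize(p[150:330,190:390],None,fx=4,fy=4,interpolation=cv2.INTER_CUBIC)[:600,:,::-1])
E
```

```text
mm [-2.3  0.8 92.1] rot [-0.001 -0.     0.01 ] pos [ 0.6151 -0.0404  0.1571] j [-0.47  0.47  0.67  1.53 -0.3   1.25  0.25] F [-0.8  0.3 -1.6] open 0.0556 t 13.0167
```

View pics/w1.png

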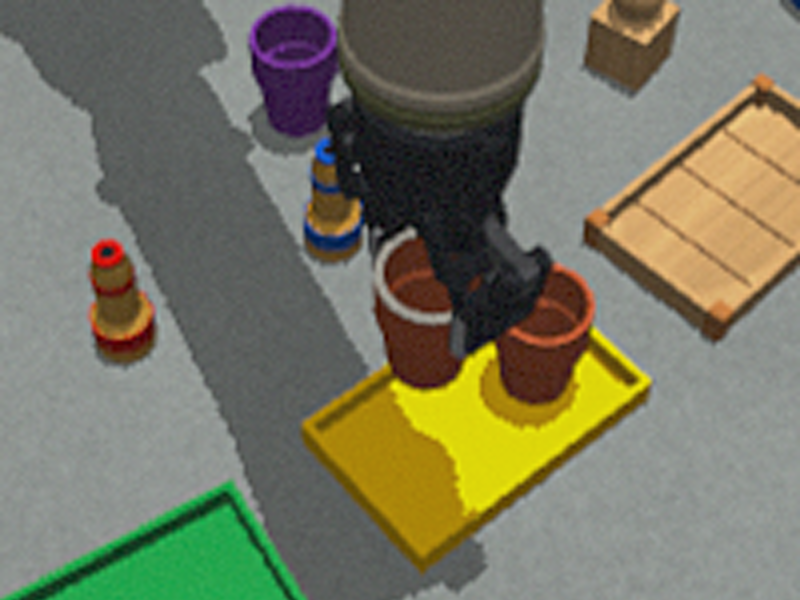

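The crop shows the plain pot standing upright in the yellow tray at (545,335). The white pot hangs upright in the gripper at (425,310).

Call:
{"api": "servo_tool", "payload": {"delta_pos": [[-2, 1, 12], [0, 0, 15], [0, 0, 15], [0, 0, 15], [0, 0, 12], [0, 0, 8], [0, 0, 3], [0, 0, 0], [0, 0, 0]], "turn": [[0, 0, 0.01], [0, 0, 0], [0, 0, 0], [0, 0, 0], [0, 0, 0], [0, 0, 0], [0, 0, 0], [0, 0, 0], [0, 0, 0]], "gripper": [0, 0, 0, 0, 0, 0, 0, 0, 0]}}

```text
time: 13.82
ee_pos: [0.6112, -0.0574, 0.072]
orientation: [0.716, 0.698, -0.001, 0.001]
contact_force: [-0.3, -0.8, -1.1]
opening: 0.0559
```

```bash
python3 go.py .6158 -.0427 .0551 0
```

```text
mm [14.9  4.3 16.8] rot [-0.     0.003 -0.025] pos [ 0.6112 -0.0574  0.072 ] j [-0.43  0.55  0.65  1.62 -0.36  1.09  0.29] F [-0.3 -0.8 -1.1] open 0.0559 t 13.8167
```

Call:
{"api": "servo_tool", "payload": {"delta_pos": [[13, 4, 3], [0, 0, 3], [0, 0, 3], [0, 0, 0], [0, 0, 0]], "turn": [[0, 0, -0.025], [0, 0, 0], [0, 0, 0], [0, 0, 0], [0, 0, 0]], "gripper": [0, 0, 0, 0, 0]}}

```text
time: 14.23
ee_pos: [0.6178, -0.0431, 0.0647]
orientation: [0.706, 0.708, 0.0, 0.003]
contact_force: [-0.5, -0.2, -1.9]
opening: 0.0559
```

```bash
python3 go.py .6158 -.0427 .0551 0
```

```text
mm [ 0.5 -2.1  9.6] rot [0.004 0.003 0.003] pos [ 0.6178 -0.0431  0.0647] j [-0.44  0.56  0.63  1.62 -0.36  1.08  0.29] F [-0.5 -0.2 -1.9] open 0.0559 t 14.2333
```

Call:
{"api": "servo_tool", "payload": {"delta_pos": [[0, -1, 4], [0, 0, 3], [0, 0, 2], [0, 0, 2], [0, 0, 2], [0, 0, 1]], "turn": [[0.004, 0.003, 0], [0, 0, 0], [0, 0, 0], [0, 0, 0], [0, 0, 0], [0, 0, 0]], "gripper": [0, 0, 0, 0, 0, 0]}}

```text
time: 14.73
ee_pos: [0.6175, -0.0438, 0.0552]
orientation: [0.706, 0.708, 0.002, -0.0]
contact_force: [-1.3, 1.6, 0.6]
opening: 0.0556
```

```bash
python3 go.py .6158 -.0427 .0551 0
```

```text
mm [ 1.1 -1.7  0.1] rot [ 0.002 -0.003  0.002] pos [ 0.6175 -0.0438  0.0552] j [-0.43  0.58  0.63  1.62 -0.38  1.06  0.3 ] F [-1.3  1.6  0.6] open 0.0556 t 14.7333
```

Call:
{"api": "servo_tool", "payload": {"delta_pos": [[0, 0, 2], [0, 0, 2], [0, 0, 1]], "turn": [[0, 0, 0], [0, 0, 0], [0, 0, 0]], "gripper": [0, 0, 0]}}

```text
time: 14.98
ee_pos: [0.6176, -0.044, 0.0552]
orientation: [0.707, 0.708, 0.004, -0.001]
contact_force: [-1.5, 0.8, 0.8]
opening: 0.0557
```

Seated. I'll release and rise.

Call:
{"api": "servo_tool", "payload": {"delta_pos": [[0, 0, 0], [0, 0, 0], [0, 0, 0], [0, 0, 0], [0, 0, 0], [0, 0, 0], [0, 0, -10], [0, 0, -25], [0, 0, -35], [0, 0, -35], [0, 0, -10], [0, 0, 0]], "turn": [[0, 0, 0], [0, 0, 0], [0, 0, 0], [0, 0, 0], [0, 0, 0], [0, 0, 0], [0, 0, 0], [0, 0, 0], [0, 0, 0], [0, 0, 0], [0, 0, 0], [0, 0, 0]], "gripper": [100, 100, 100, 100, 100, 100, 100, 100, 100, 100, 100, 100]}}

```text
time: 15.98
ee_pos: [0.616, -0.0459, 0.1758]
orientation: [0.707, 0.707, 0.002, -0.001]
contact_force: [0.3, 0.8, 0.3]
opening: 0.0855
```

```bash
python3 go.py .4528 .0172 .13 0
```

```text
mm [  62.8 -163.3   45.9] rot [ 0.001 -0.004 -0.001] pos [ 0.616  -0.0459  0.1758] j [-0.47  0.46  0.68  1.5  -0.3   1.29  0.25] F [0.3 0.8 0.3] open 0.0855 t 15.9833
```

Call:
{"api": "servo_tool", "payload": {"delta_pos": [[6, -15, 0], [10, -25, 0], [10, -28, 0], [10, -28, 0], [10, -25, 0], [8, -20, 10], [5, -12, 10], [2, -4, 8], [0, 0, 5], [0, 0, 0]], "turn": [[0, 0, 0], [0, 0, 0], [0, 0, 0], [0, 0, 0], [0, 0, 0], [0, 0, 0], [0, 0, 0], [0, 0, 0], [0, 0, 0], [0, 0, 0]], "gripper": [100, 100, 100, 100, 100, 100, 100, 100, 100, 100]}}

```text
time: 16.82
ee_pos: [0.4494, 0.0173, 0.1359]
orientation: [0.706, 0.708, 0.001, -0.002]
contact_force: [0.2, -0.4, -0.4]
opening: 0.0857
```

```bash
python3 go.py .4528 .0172 .13 0
```

```text
mm [-0.1  3.4  5.9] rot [-0.001 -0.003  0.002] pos [0.4494 0.0173 0.1359] j [-0.75  0.08  0.68  1.98 -0.06  1.1  -0.04] F [ 0.2 -0.4 -0.4] open 0.0857 t 16.8167
```

Excellent. Descending by 95 mm in slower steps.

Call:
{"api": "servo_tool", "payload": {"delta_pos": [[0, 3, 8], [0, 0, 12], [0, 0, 12], [0, 0, 12], [0, 0, 12], [0, 0, 12], [0, 0, 10], [0, 0, 5], [0, 0, 2], [0, 0, 0], [0, 0, 0]], "turn": [[0, 0, 0], [0, 0, 0], [0, 0, 0], [0, 0, 0], [0, 0, 0], [0, 0, 0], [0, 0, 0], [0, 0, 0], [0, 0, 0], [0, 0, 0], [0, 0, 0]], "gripper": [100, 100, 100, 100, 100, 100, 100, 100, 100, 100, 100]}}

```text
time: 17.73
ee_pos: [0.4606, 0.0126, 0.0448]
orientation: [0.708, 0.706, -0.0, 0.002]
contact_force: [-0.3, -0.2, -0.2]
opening: 0.0857
```

```bash
python3 go.py .4528 .0172 .036 0
```

```text
mm [ 4.6 -7.8  8.8] rot [ 0.003  0.004 -0.004] pos [0.4606 0.0126 0.0448] j [-0.69  0.26  0.66  2.06 -0.2   0.89  0.08] F [-0.3 -0.2 -0.2] open 0.0857 t 17.7333
```

Call:
{"api": "servo_tool", "payload": {"delta_pos": [[4, -7, 4], [0, 0, 4], [0, 0, 0], [0, 0, 0]], "turn": [[0.003, 0.004, -0.004], [0, 0, 0], [0, 0, 0], [0, 0, 0]], "gripper": [100, 100, 100, 100]}}

```text
time: 18.07
ee_pos: [0.454, 0.0175, 0.0375]
orientation: [0.707, 0.707, 0.002, 0.0]
contact_force: [-0.7, 0.0, 0.3]
opening: 0.0853
```

```bash
python3 go.py .4528 .0172 .036 0
```

```text
mm [-0.3 -1.3  1.5] rot [ 0.003 -0.002  0.001] pos [0.454  0.0175 0.0375] j [-0.69  0.26  0.66  2.08 -0.21  0.87  0.09] F [-0.7  0.   0.3] open 0.0853 t 18.0667
```

Call:
{"api": "servo_tool", "payload": {"delta_pos": [[0, -1, 1], [0, 0, 0], [0, 0, 0], [0, 0, 0], [0, 0, 0], [0, 0, 0], [0, 0, 0], [0, 0, 0], [0, 0, 0], [0, 0, 0], [0, 0, 0]], "turn": [[0, 0, 0], [0, 0, 0], [0, 0, 0], [0, 0, 0], [0, 0, 0], [0, 0, 0], [0, 0, 0], [0, 0, 0], [0, 0, 0], [0, 0, 0], [0, 0, 0]], "gripper": [0, 0, 0, 0, 0, 0, 0, 0, 0, 0, 0]}}

```text
time: 18.98
ee_pos: [0.4535, 0.0178, 0.0372]
orientation: [0.707, 0.708, 0.003, 0.0]
contact_force: [-0.6, 0.8, 0.1]
opening: 0.0245
```

```bash
python3 go.py .6144 -.1973 .15 0
```

```text
mm [-214.9  161.1 -112.8] rot [ 0.004 -0.003  0.001] pos [0.4535 0.0178 0.0372] j [-0.69  0.26  0.66  2.08 -0.21  0.86  0.09] F [-0.6  0.8  0.1] open 0.0245 t 18.9833
```

Call:
{"api": "servo_tool", "payload": {"delta_pos": [[0, 0, -10], [0, 0, -22], [0, 0, -28], [0, 0, -28], [-8, 6, -22], [-20, 15, -5], [-28, 21, 0], [-31, 23, 0], [-31, 23, 0], [-31, 23, 0], [-26, 20, 0], [-18, 14, 0]], "turn": [[0, 0, 0], [0, 0, 0], [0, 0, 0], [0, 0, 0], [0, 0, 0], [0, 0, 0], [0, 0, 0], [0, 0, 0], [0, 0, 0], [0, 0, 0], [0, 0, 0], [0, 0, 0]], "gripper": [0, 0, 0, 0, 0, 0, 0, 0, 0, 0, 0, 0]}}

```text
time: 19.98
ee_pos: [0.6017, -0.1763, 0.164]
orientation: [0.701, 0.713, 0.003, -0.0]
contact_force: [-0.3, 0.1, -0.9]
opening: 0.0247
```

```bash
python3 go.py .6144 -.1973 .13 0
```

```text
mm [-21.4  12.2  34. ] rot [ 0.004 -0.005  0.017] pos [ 0.6017 -0.1763  0.164 ] j [-0.29  0.51  0.75  1.49 -0.36  1.28  0.52] F [-0.3  0.1 -0.9] open 0.0247 t 19.9833
```

Call:
{"api": "servo_tool", "payload": {"delta_pos": [[-10, 6, 5], [-5, 4, 10], [0, 0, 12], [0, 0, 5], [0, 0, 0], [0, 0, 0]], "turn": [[0, 0, 0.015], [0, 0, 0], [0, 0, 0], [0, 0, 0], [0, 0, 0], [0, 0, 0]], "gripper": [0, 0, 0, 0, 0, 0]}}

```text
time: 20.48
ee_pos: [0.6117, -0.1958, 0.1296]
orientation: [0.708, 0.706, 0.001, -0.0]
contact_force: [0.2, -1.4, -2.3]
opening: 0.0246
```

```bash
python3 go.py .6144 -.1973 .06 0
```

```text
mm [-1.6  2.7 69.6] rot [ 0.    -0.002 -0.003] pos [ 0.6117 -0.1958  0.1296] j [-0.24  0.57  0.74  1.48 -0.4   1.24  0.54] F [ 0.2 -1.4 -2.3] open 0.0246 t 20.4833
```

Call:
{"api": "servo_tool", "payload": {"delta_pos": [[-1, 3, 8], [0, 0, 11], [0, 0, 11], [0, 0, 11], [0, 0, 9], [0, 0, 6], [0, 0, 4], [0, 0, 0], [0, 0, 0]], "turn": [[0, 0, 0], [0, 0, 0], [0, 0, 0], [0, 0, 0], [0, 0, 0], [0, 0, 0], [0, 0, 0], [0, 0, 0], [0, 0, 0]], "gripper": [0, 0, 0, 0, 0, 0, 0, 0, 0]}}

```text
time: 21.23
ee_pos: [0.6145, -0.1917, 0.0629]
orientation: [0.706, 0.708, 0.001, -0.002]
contact_force: [-0.1, -0.0, -0.8]
opening: 0.0247
```

```bash
python3 go.py .6144 -.1973 .0432 0
```

```text
mm [-5.7 -0.1 19.7] rot [-0.001 -0.005  0.003] pos [ 0.6145 -0.1917  0.0629] j [-0.23  0.64  0.7   1.54 -0.45  1.13  0.58] F [-0.1 -0.  -0.8] open 0.0247 t 21.2333
```

Call:
{"api": "servo_tool", "payload": {"delta_pos": [[-4, 0, 5], [0, 0, 5], [0, 0, 4], [0, 0, 2], [0, 0, 0], [0, 0, 0]], "turn": [[0, -0.005, 0.003], [0, 0, 0], [0, 0, 0], [0, 0, 0], [0, 0, 0], [0, 0, 0]], "gripper": [0, 0, 0, 0, 0, 0]}}

```text
time: 21.73
ee_pos: [0.6153, -0.1971, 0.0467]
orientation: [0.708, 0.707, -0.0, 0.001]
contact_force: [0.1, -0.0, -0.3]
opening: 0.0249
```

```bash
python3 go.py .6144 -.1973 .0432 0
```

```text
mm [-0.2 -0.9  3.5] rot [ 0.002  0.002 -0.002] pos [ 0.6153 -0.1971  0.0467] j [-0.22  0.66  0.69  1.55 -0.46  1.09  0.58] F [ 0.1 -0.  -0.3] open 0.0249 t 21.7333
```

Call:
{"api": "servo_tool", "payload": {"delta_pos": [[0, 0, 2], [0, 0, 2], [0, 0, 2], [0, 0, 2], [0, 0, 2]], "turn": [[0, 0, 0], [0, 0, 0], [0, 0, 0], [0, 0, 0], [0, 0, 0]], "gripper": [0, 0, 0, 0, 0]}}

```text
time: 22.15
ee_pos: [0.6159, -0.1976, 0.0432]
orientation: [0.708, 0.706, 0.002, 0.002]
contact_force: [-7.3, 4.0, 15.5]
opening: 0.0249
```

Call:
{"api": "servo_tool", "payload": {"delta_pos": [[0, 0, 2], [0, 0, 1]], "turn": [[0, 0, 0], [0, 0, 0]], "gripper": [0, 0]}}

```text
time: 22.32
ee_pos: [0.616, -0.1977, 0.0433]
orientation: [0.708, 0.706, 0.003, 0.002]
contact_force: [0.1, -0.5, -0.9]
opening: 0.0245
```

Contact is confirmed at the expected height. Release.

Call:
{"api": "servo_tool", "payload": {"delta_pos": [[0, 0, 0], [0, 0, 0], [0, 0, 0], [0, 0, 0], [0, 0, 0], [0, 0, 0], [0, 0, 0], [0, 0, -10], [0, 0, -25], [0, 0, -35], [0, 0, -35], [0, 0, -10]], "turn": [[0, 0, 0], [0, 0, 0], [0, 0, 0], [0, 0, 0], [0, 0, 0], [0, 0, 0], [0, 0, 0], [0, 0, 0], [0, 0, 0], [0, 0, 0], [0, 0, 0], [0, 0, 0]], "gripper": [100, 100, 100, 100, 100, 100, 100, 100, 100, 100, 100, 100]}}

```text
time: 23.32
ee_pos: [0.6129, -0.1972, 0.1603]
orientation: [0.708, 0.706, 0.0, -0.001]
contact_force: [0.4, -0.8, 0.1]
opening: 0.0856
```

```bash
python3 go.py .435 -.1303 .13 0
```

```text
mm [  66.3 -178.    30.7] rot [-0.002 -0.002 -0.003] pos [ 0.6129 -0.1972  0.1603] j [-0.24  0.55  0.75  1.44 -0.38  1.3   0.53] F [ 0.4 -0.8  0.1] open 0.0856 t 23.3167
```

Call:
{"api": "servo_tool", "payload": {"delta_pos": [[6, -15, 0], [10, -27, 0], [11, -30, 0], [11, -30, 0], [11, -28, 0], [8, -24, 5], [5, -14, 8], [2, -5, 8], [0, 0, 5], [0, 0, 0]], "turn": [[0, 0, 0], [0, 0, 0], [0, 0, 0], [0, 0, 0], [0, 0, 0], [0, 0, 0], [0, 0, 0], [0, 0, 0], [0, 0, 0], [0, 0, 0]], "gripper": [100, 100, 100, 100, 100, 100, 100, 100, 100, 100]}}

```text
time: 24.15
ee_pos: [0.4359, -0.1328, 0.141]
orientation: [0.708, 0.706, 0.007, 0.003]
contact_force: [-0.5, 0.2, -1.0]
opening: 0.0851
```

```bash
python3 go.py .435 -.1303 .13 0
```

```text
mm [ 2.5 -1.1 11. ] rot [ 0.015 -0.005 -0.003] pos [ 0.4359 -0.1328  0.141 ] j [-0.56  0.08  0.84  1.98 -0.08  1.09  0.31] F [-0.5  0.2 -1. ] open 0.0851 t 24.15
```

Call:
{"api": "servo_tool", "payload": {"delta_pos": [[2, -1, 10], [0, -1, 12], [0, -1, 12], [0, -1, 12], [0, 0, 12], [0, 0, 12], [0, 0, 11], [0, 0, 6], [0, 0, 2], [0, 0, 0], [0, 0, 0]], "turn": [[0.015, -0.005, 0], [0, 0, 0], [0, 0, 0], [0, 0, 0], [0, 0, 0], [0, 0, 0], [0, 0, 0], [0, 0, 0], [0, 0, 0], [0, 0, 0], [0, 0, 0]], "gripper": [100, 100, 100, 100, 100, 100, 100, 100, 100, 100, 100]}}

```text
time: 25.07
ee_pos: [0.4416, -0.1367, 0.0531]
orientation: [0.709, 0.705, 0.0, 0.005]
contact_force: [0.1, -0.2, 1.0]
opening: 0.0855
```

```bash
python3 go.py .435 -.1303 .036 0
```

```text
mm [ 6.4 -6.8 17. ] rot [ 0.007  0.007 -0.007] pos [ 0.4416 -0.1367  0.0531] j [-0.48  0.27  0.8   2.05 -0.24  0.9   0.45] F [ 0.1 -0.2  1. ] open 0.0855 t 25.0667
```

Call:
{"api": "servo_tool", "payload": {"delta_pos": [[5, -6, 6], [0, 0, 6], [0, 0, 4], [0, 0, 0], [0, 0, 0]], "turn": [[0.007, 0.007, -0.007], [0, 0, 0], [0, 0, 0], [0, 0, 0], [0, 0, 0]], "gripper": [100, 100, 100, 100, 100]}}

```text
time: 25.48
ee_pos: [0.4363, -0.1309, 0.0369]
orientation: [0.707, 0.708, 0.001, 0.0]
contact_force: [-0.1, -0.0, -0.7]
opening: 0.0851
```

```bash
python3 go.py .435 -.1303 .036 0
```

```text
mm [ 0.6 -1.3  0.9] rot [ 0.002 -0.001  0.002] pos [ 0.4363 -0.1309  0.0369] j [-0.47  0.29  0.79  2.08 -0.27  0.87  0.47] F [-0.1 -0.  -0.7] open 0.0851 t 25.4833
```

Call:
{"api": "servo_tool", "payload": {"delta_pos": [[0, -1, 0], [0, 0, 0], [0, 0, 0], [0, 0, 0], [0, 0, 0], [0, 0, 0], [0, 0, 0], [0, 0, 0], [0, 0, 0], [0, 0, 0], [0, 0, 0]], "turn": [[0, 0, 0], [0, 0, 0], [0, 0, 0], [0, 0, 0], [0, 0, 0], [0, 0, 0], [0, 0, 0], [0, 0, 0], [0, 0, 0], [0, 0, 0], [0, 0, 0]], "gripper": [0, 0, 0, 0, 0, 0, 0, 0, 0, 0, 0]}}

```text
time: 26.4
ee_pos: [0.4356, -0.131, 0.0374]
orientation: [0.707, 0.708, 0.002, 0.001]
contact_force: [-0.1, 0.8, -0.0]
opening: 0.0245
```

```bash
python3 go.py .6048 -.2767 .15 0
```

```text
mm [-145.8  169.4 -112.2] rot [ 0.003 -0.001  0.002] pos [ 0.4356 -0.131   0.0374] j [-0.47  0.28  0.79  2.08 -0.26  0.87  0.47] F [-0.1  0.8 -0. ] open 0.0245 t 26.4
```

Call:
{"api": "servo_tool", "payload": {"delta_pos": [[0, 0, -10], [0, 0, -22], [0, 0, -28], [0, 0, -28], [-6, 7, -22], [-16, 18, -5], [-22, 25, 0], [-24, 28, 0], [-24, 28, 0], [-20, 24, 0], [-14, 17, 0], [-5, 6, 0]], "turn": [[0, 0, 0], [0, 0, 0], [0, 0, 0], [0, 0, 0], [0, 0, 0], [0, 0, 0], [0, 0, 0], [0, 0, 0], [0, 0, 0], [0, 0, 0], [0, 0, 0], [0, 0, 0]], "gripper": [0, 0, 0, 0, 0, 0, 0, 0, 0, 0, 0, 0]}}

```text
time: 27.4
ee_pos: [0.5915, -0.2637, 0.1624]
orientation: [0.704, 0.71, 0.002, -0.002]
contact_force: [-0.2, 1.5, -0.7]
opening: 0.0245
```

```bash
python3 go.py .6048 -.2767 .13 0
```

```text
mm [-13.2  13.1  32.3] rot [ 0.    -0.005  0.009] pos [ 0.5915 -0.2637  0.1624] j [-0.16  0.58  0.8   1.43 -0.42  1.32  0.68] F [-0.2  1.5 -0.7] open 0.0245 t 27.4
```

Call:
{"api": "servo_tool", "payload": {"delta_pos": [[-6, 8, 5], [-3, 3, 10], [0, 0, 12], [0, 0, 5], [0, 0, 0], [0, 0, 0]], "turn": [[0, -0.005, 0.009], [0, 0, 0], [0, 0, 0], [0, 0, 0], [0, 0, 0], [0, 0, 0]], "gripper": [0, 0, 0, 0, 0, 0]}}

```text
time: 27.9
ee_pos: [0.6018, -0.2742, 0.1278]
orientation: [0.708, 0.706, -0.002, -0.001]
contact_force: [-0.1, -1.0, -1.6]
opening: 0.0247
```

```bash
python3 go.py .6048 -.2767 .06 0
```

```text
mm [-2.4  3.4 67.8] rot [-0.005  0.002 -0.002] pos [ 0.6018 -0.2742  0.1278] j [-0.13  0.64  0.79  1.42 -0.45  1.27  0.69] F [-0.1 -1.  -1.6] open 0.0247 t 27.9
```

Call:
{"api": "servo_tool", "payload": {"delta_pos": [[-3, 2, 8], [0, 0, 11], [0, 0, 11], [0, 0, 11], [0, 0, 9], [0, 0, 6], [0, 0, 4], [0, 0, 0], [0, 0, 0]], "turn": [[-0.005, 0, 0], [0, 0, 0], [0, 0, 0], [0, 0, 0], [0, 0, 0], [0, 0, 0], [0, 0, 0], [0, 0, 0], [0, 0, 0]], "gripper": [0, 0, 0, 0, 0, 0, 0, 0, 0]}}

```text
time: 28.65
ee_pos: [0.603, -0.2753, 0.0611]
orientation: [0.707, 0.707, 0.0, -0.0]
contact_force: [1.2, -0.2, -2.6]
opening: 0.0246
```

```bash
python3 go.py .6048 -.2767 .0434 0
```

```text
mm [-1.4  1.8 17.7] rot [-0. -0. -0.] pos [ 0.603  -0.2753  0.0611] j [-0.11  0.7   0.75  1.49 -0.5   1.16  0.72] F [ 1.2 -0.2 -2.6] open 0.0246 t 28.65
```

Call:
{"api": "servo_tool", "payload": {"delta_pos": [[-1, 1, 5], [0, 0, 4], [0, 0, 3], [0, 0, 2], [0, 0, 2], [0, 0, 1], [0, 0, 0]], "turn": [[0, 0, 0], [0, 0, 0], [0, 0, 0], [0, 0, 0], [0, 0, 0], [0, 0, 0], [0, 0, 0]], "gripper": [0, 0, 0, 0, 0, 0, 0]}}

```text
time: 29.23
ee_pos: [0.6051, -0.2771, 0.044]
orientation: [0.707, 0.707, 0.001, 0.001]
contact_force: [0.5, -0.0, -2.0]
opening: 0.0247
```

```bash
python3 go.py .6048 -.2767 .0434 0
```

```text
mm [ 0.4 -0.3  0.6] rot [ 0.003  0.001 -0.   ] pos [ 0.6051 -0.2771  0.044 ] j [-0.1   0.72  0.74  1.49 -0.51  1.13  0.73] F [ 0.5 -0.  -2. ] open 0.0247 t 29.2333
```

Call:
{"api": "servo_tool", "payload": {"delta_pos": [[0, 0, 1.5], [0, 0, 1.5], [0, 0, 1]], "turn": [[0, 0, 0], [0, 0, 0], [0, 0, 0]], "gripper": [0, 0, 0]}}

```text
time: 29.48
ee_pos: [0.6056, -0.2776, 0.0435]
orientation: [0.707, 0.707, 0.002, 0.002]
contact_force: [-2.2, 0.5, 1.0]
opening: 0.0247
```

Call:
{"api": "servo_tool", "payload": {"delta_pos": [[0, 0, 1.5], [0, 0, 1]], "turn": [[0, 0, 0], [0, 0, 0]], "gripper": [0, 0]}}

```text
time: 29.65
ee_pos: [0.6057, -0.2778, 0.0435]
orientation: [0.707, 0.707, 0.002, 0.002]
contact_force: [-3.3, 2.7, 3.0]
opening: 0.0244
```

Call:
{"api": "servo_tool", "payload": {"delta_pos": [[0, 0, 0], [0, 0, 0], [0, 0, 0], [0, 0, 0], [0, 0, 0], [0, 0, 0], [0, 0, 0], [0, 0, -10], [0, 0, -25], [0, 0, -35], [0, 0, -35], [0, 0, -10]], "turn": [[0, 0, 0], [0, 0, 0], [0, 0, 0], [0, 0, 0], [0, 0, 0], [0, 0, 0], [0, 0, 0], [0, 0, 0], [0, 0, 0], [0, 0, 0], [0, 0, 0], [0, 0, 0]], "gripper": [100, 100, 100, 100, 100, 100, 100, 100, 100, 100, 100, 100]}}

```text
time: 30.65
ee_pos: [0.6029, -0.2771, 0.1609]
orientation: [0.708, 0.707, 0.0, -0.001]
contact_force: [0.6, -0.6, 0.6]
opening: 0.0853
```

```bash
python3 go.py .4547 .2775 .17 13.5
```

```text
mm [ 554.4 -148.9   -8.4] rot [-0.001 -0.001 -0.237] pos [ 0.6029 -0.2771  0.1609] j [-0.13  0.61  0.8   1.38 -0.44  1.33  0.68] F [ 0.6 -0.6  0.6] open 0.0853 t 30.65
```

Call:
{"api": "servo_tool", "payload": {"delta_pos": [[20, -5, -5], [38, -10, 0], [38, -10, 0], [38, -10, 0], [38, -10, 0], [38, -10, 0], [38, -10, 0], [38, -10, 0], [38, -10, 0], [38, -10, 0], [38, -10, 0], [38, -10, 0]], "turn": [[0, 0, 0], [0, 0, 0], [0, 0, 0], [0, 0, 0], [0, 0, 0], [0, 0, 0], [0, 0, 0], [0, 0, 0], [0, 0, 0], [0, 0, 0], [0, 0, 0], [0, 0, 0]], "gripper": [100, 100, 100, 100, 100, 100, 100, 100, 100, 100, 100, 100]}}

```text
time: 31.65
ee_pos: [0.4887, 0.1638, 0.176]
orientation: [0.715, 0.699, 0.005, 0.007]
contact_force: [1.0, 0.3, 0.6]
opening: 0.0856
```

```bash
python3 go.py .4547 .2775 .14 13.5
```

```text
mm [113.  -37.2  35. ] rot [ 0.016  0.006 -0.259] pos [0.4887 0.1638 0.176 ] j [-1.07  0.21  0.77  1.79 -0.14  1.19 -0.27] F [1.  0.3 0.6] open 0.0856 t 31.65
```

Call:
{"api": "servo_tool", "payload": {"delta_pos": [[33, -10, 0], [26, -8, 0], [18, -4, 5], [9, -1, 8], [0, 0, 8], [0, 0, 5], [0, 0, 0], [0, 0, 0]], "turn": [[0.01, 0.006, -0.04], [0, 0, -0.05], [0, 0, -0.06], [0, 0, -0.05], [0, 0, -0.03], [0, 0, -0.01], [0, 0, 0], [0, 0, 0]], "gripper": [100, 100, 100, 100, 100, 100, 100, 100]}}

```text
time: 32.32
ee_pos: [0.4576, 0.2666, 0.1535]
orientation: [0.616, 0.788, 0.007, 0.0]
contact_force: [-0.2, -0.5, 0.9]
opening: 0.0856
```

```bash
python3 go.py .4547 .2775 .13 13.5;  python3 - <<'E'
from h import *
p,d=ctrl.snapshot("scene");cv2.imwrite("pics/s2.png",cv2.resize(p[100:360,80:430],None,fx=2.2,fy=2.2,interpolation=cv2.INTER_CUBIC)[:,:,::-1])
w=world("scene",d)
for k,xy,lo,hi in(("plain",(.614,.047),.07,.1),("white",(.617,-.044),.07,.1),("blue",(.6155,-.1975),.085,.11),("red",(.6055,-.2775),.085,.11)):print(k,*fit(w,xy,lo,hi,.045))
E
```

```text
mm [11.1 -0.5 23.6] rot [ 0.011 -0.008  0.008] pos [0.4576 0.2666 0.1535] j [-1.15  0.25  0.67  1.78 -0.18  1.15 -0.19] F [-0.2 -0.5  0.9] open 0.0856 t 32.3167
plain 276 [0.6153 0.0466 0.0297] [0.6156 0.0461 0.0571 0.057 ] 3.9 0.087
white 324 [ 0.6163 -0.0428  0.0301] [ 0.6168 -0.0428  0.0551  0.0589] 51.8 0.089
blue 105 [ 0.6177 -0.1985  0.0115] [ 0.6183 -0.1979  0.0203  0.0201] 48.2 0.098
red 110 [ 0.6074 -0.278   0.0112] [ 0.6082 -0.2779  0.021   0.0185] 48.6 0.098
```

View pics/s2.png

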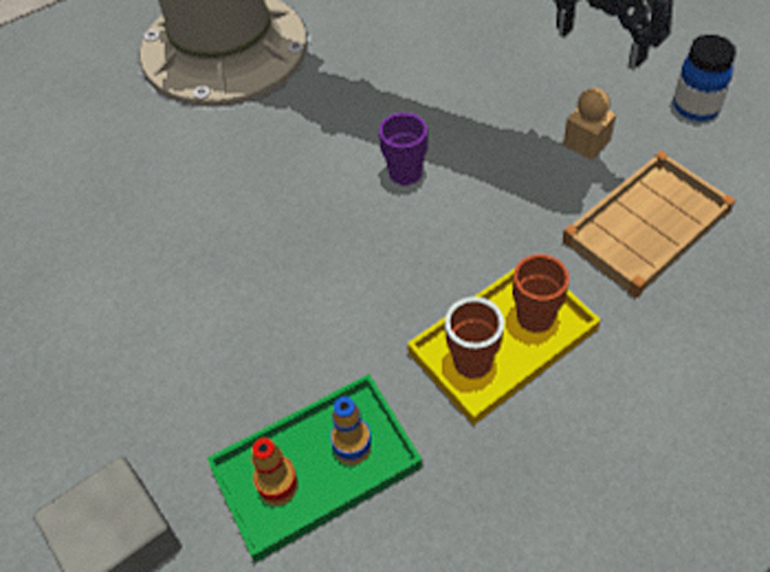

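All four placed goods stand upright: pots at (540,292) and (474,335), nozzles at (350,428) and (272,470). The finial at (591,122), the jar and the stone look undisturbed.

Call:
{"api": "servo_tool", "payload": {"delta_pos": [[10, 0, 8], [0, 0, 8], [0, 0, 5], [0, 0, 0], [0, 0, 0]], "turn": [[0.01, -0.008, 0.008], [0, 0, 0], [0, 0, 0], [0, 0, 0], [0, 0, 0]], "gripper": [100, 100, 100, 100, 100]}}

```text
time: 32.78
ee_pos: [0.4582, 0.2728, 0.1338]
orientation: [0.623, 0.782, 0.002, 0.001]
contact_force: [0.2, -0.5, 0.6]
opening: 0.0851
```

```bash
python3 go.py .4547 .2775 .0222 13.5
```

```text
mm [  5.2  -2.9 111.6] rot [ 0.005 -0.001 -0.01 ] pos [0.4582 0.2728 0.1338] j [-1.15  0.29  0.66  1.79 -0.2   1.12 -0.2 ] F [ 0.2 -0.5  0.6] open 0.0851 t 32.7833
```

Call:
{"api": "servo_tool", "payload": {"delta_pos": [[5, -3, 8], [0, 0, 12], [0, 0, 12], [0, 0, 12], [0, 0, 10], [0, 0, 8], [0, 0, 5], [0, 0, 0], [0, 0, 0]], "turn": [[0.005, 0, -0.01], [0, 0, 0], [0, 0, 0], [0, 0, 0], [0, 0, 0], [0, 0, 0], [0, 0, 0], [0, 0, 0], [0, 0, 0]], "gripper": [100, 100, 100, 100, 100, 100, 100, 100, 100]}}

```text
time: 33.53
ee_pos: [0.4536, 0.2759, 0.0601]
orientation: [0.619, 0.785, -0.0, -0.001]
contact_force: [-0.0, -0.6, -0.4]
opening: 0.0853
```

```bash
python3 go.py .4547 .2775 .0222 13.5
```

```text
mm [ 1.3  1.5 37.9] rot [-0.001 -0.001  0.   ] pos [0.4536 0.2759 0.0601] j [-1.12  0.39  0.62  1.86 -0.27  0.98 -0.14] F [-0.  -0.6 -0.4] open 0.0853 t 33.5333
```

Call:
{"api": "servo_tool", "payload": {"delta_pos": [[1, 1, 8], [0, 0, 8], [0, 0, 7], [0, 0, 5], [0, 0, 3], [0, 0, 1], [0, 0, 0], [0, 0, 0]], "turn": [[0, 0, 0], [0, 0, 0], [0, 0, 0], [0, 0, 0], [0, 0, 0], [0, 0, 0], [0, 0, 0], [0, 0, 0]], "gripper": [100, 100, 100, 100, 100, 100, 100, 100]}}

```text
time: 34.2
ee_pos: [0.4553, 0.2779, 0.0257]
orientation: [0.619, 0.785, 0.001, -0.001]
contact_force: [-0.7, -1.0, 0.4]
opening: 0.0854
```

```bash
python3 go.py .4547 .2775 .0222 13.5
```

```text
mm [-0.3 -0.7  3.5] rot [ 0.001 -0.002  0.   ] pos [0.4553 0.2779 0.0257] j [-1.09  0.44  0.6   1.88 -0.31  0.91 -0.11] F [-0.7 -1.   0.4] open 0.0854 t 34.2
```

Call:
{"api": "servo_tool", "payload": {"delta_pos": [[0, 0, 2], [0, 0, 1], [0, 0, 0], [0, 0, 0]], "turn": [[0, 0, 0], [0, 0, 0], [0, 0, 0], [0, 0, 0]], "gripper": [100, 100, 100, 100]}}

```text
time: 34.53
ee_pos: [0.4558, 0.2783, 0.0232]
orientation: [0.619, 0.785, 0.002, -0.001]
contact_force: [-0.7, 0.2, 0.3]
opening: 0.0854
```

Call:
{"api": "servo_tool", "payload": {"delta_pos": [[0, 0, 0], [0, 0, 0], [0, 0, 0], [0, 0, 0], [0, 0, 0], [0, 0, 0], [0, 0, 0], [0, 0, 0], [0, 0, 0]], "turn": [[0, 0, 0], [0, 0, 0], [0, 0, 0], [0, 0, 0], [0, 0, 0], [0, 0, 0], [0, 0, 0], [0, 0, 0], [0, 0, 0]], "gripper": [0, 0, 0, 0, 0, 0, 0, 0, 0]}}

```text
time: 35.28
ee_pos: [0.456, 0.2785, 0.0238]
orientation: [0.619, 0.785, 0.002, -0.001]
contact_force: [-1.0, -0.8, 0.1]
opening: 0.0447
```

```bash
python3 go.py .599 .2406 .15 13.5
```

```text
mm [ -69.8  130.5 -126.1] rot [ 0.003 -0.004  0.   ] pos [0.456  0.2785 0.0238] j [-1.09  0.44  0.6   1.88 -0.31  0.91 -0.11] F [-1.  -0.8  0.1] open 0.0447 t 35.2833
```

Call:
{"api": "servo_tool", "payload": {"delta_pos": [[0, 0, -8], [0, 0, -18], [0, 0, -25], [0, 0, -25], [-8, 15, -14], [-12, 23, 0], [-14, 25, 0], [-12, 23, 0], [-9, 17, 0], [-5, 9, 0], [0, 0, 0], [0, 0, 0]], "turn": [[0, 0, 0], [0, 0, 0], [0, 0, 0], [0, 0, 0], [0, 0, 0], [0, 0, 0], [0, 0, 0], [0, 0, 0], [0, 0, 0], [0, 0, 0], [0, 0, 0], [0, 0, 0]], "gripper": [0, 0, 0, 0, 0, 0, 0, 0, 0, 0, 0, 0]}}

```text
time: 36.28
ee_pos: [0.5812, 0.2443, 0.1218]
orientation: [0.617, 0.787, 0.0, -0.001]
contact_force: [0.2, 0.1, -2.4]
opening: 0.0455
```

```bash
python3 go.py .599 .2406 .06 13.5
```

```text
mm [-8.  16.4 61.8] rot [-0.    -0.002  0.004] pos [0.5812 0.2443 0.1218] j [-0.9   0.53  0.64  1.53 -0.33  1.2   0.04] F [ 0.2  0.1 -2.4] open 0.0455 t 36.2833
```

Call:
{"api": "servo_tool", "payload": {"delta_pos": [[-5, 10, 3], [-2, 5, 8], [0, 0, 11], [0, 0, 11], [0, 0, 9], [0, 0, 6], [0, 0, 3], [0, 0, 0], [0, 0, 0]], "turn": [[0, 0, 0.004], [0, 0, 0], [0, 0, 0], [0, 0, 0], [0, 0, 0], [0, 0, 0], [0, 0, 0], [0, 0, 0], [0, 0, 0]], "gripper": [0, 0, 0, 0, 0, 0, 0, 0, 0]}}

```text
time: 37.03
ee_pos: [0.5931, 0.2435, 0.0631]
orientation: [0.618, 0.786, -0.002, -0.003]
contact_force: [-0.2, 0.4, -0.8]
opening: 0.0448
```

```bash
python3 go.py .599 .2406 .0298 13.5
```

```text
mm [-4.3  5.2 33.2] rot [-0.007 -0.003  0.004] pos [0.5931 0.2435 0.0631] j [-0.86  0.61  0.61  1.54 -0.38  1.11  0.07] F [-0.2  0.4 -0.8] open 0.0448 t 37.0333
```

Call:
{"api": "servo_tool", "payload": {"delta_pos": [[-4, 5, 6], [0, 0, 7], [0, 0, 6], [0, 0, 4], [0, 0, 2], [0, 0, 0], [0, 0, 0]], "turn": [[-0.007, -0.003, 0.004], [0, 0, 0], [0, 0, 0], [0, 0, 0], [0, 0, 0], [0, 0, 0], [0, 0, 0]], "gripper": [0, 0, 0, 0, 0, 0, 0]}}

```text
time: 37.62
ee_pos: [0.6003, 0.2408, 0.0365]
orientation: [0.619, 0.785, 0.001, 0.001]
contact_force: [-0.9, -0.3, -0.9]
opening: 0.045
```

```bash
python3 go.py .599 .2406 .0298 13.5
```

```text
mm [ 0.1 -1.3  6.7] rot [ 0.003  0.    -0.001] pos [0.6003 0.2408 0.0365] j [-0.85  0.65  0.6   1.55 -0.4   1.06  0.09] F [-0.9 -0.3 -0.9] open 0.045 t 37.6167
```

Call:
{"api": "servo_tool", "payload": {"delta_pos": [[0, -1, 2.5], [0, 0, 2], [0, 0, 2], [0, 0, 1.5], [0, 0, 1.5]], "turn": [[0.003, 0, 0], [0, 0, 0], [0, 0, 0], [0, 0, 0], [0, 0, 0]], "gripper": [0, 0, 0, 0, 0]}}

```text
time: 38.03
ee_pos: [0.5999, 0.2407, 0.0298]
orientation: [0.619, 0.785, 0.001, -0.0]
contact_force: [-8.7, -2.8, 18.1]
opening: 0.0452
```

Call:
{"api": "servo_tool", "payload": {"delta_pos": [[0, 0, 1.5], [0, 0, 1.5]], "turn": [[0, 0, 0], [0, 0, 0]], "gripper": [0, 0]}}

```text
time: 38.2
ee_pos: [0.5999, 0.2408, 0.0298]
orientation: [0.619, 0.785, 0.002, -0.001]
contact_force: [-5.8, -1.9, 10.3]
opening: 0.0449
```

Call:
{"api": "servo_tool", "payload": {"delta_pos": [[0, 0, 0], [0, 0, 0], [0, 0, 0], [0, 0, 0], [0, 0, 0], [0, 0, 0], [0, 0, 0], [0, 0, -10], [0, 0, -25], [0, 0, -35], [0, 0, -35], [0, 0, -10]], "turn": [[0, 0, 0], [0, 0, 0], [0, 0, 0], [0, 0, 0], [0, 0, 0], [0, 0, 0], [0, 0, 0], [0, 0, 0], [0, 0, 0], [0, 0, 0], [0, 0, 0], [0, 0, 0]], "gripper": [0, 100, 100, 100, 100, 100, 100, 100, 100, 100, 100, 100]}}

```text
time: 39.2
ee_pos: [0.5976, 0.2393, 0.1474]
orientation: [0.62, 0.785, -0.002, -0.002]
contact_force: [1.1, -0.6, 0.7]
opening: 0.0854
```

Call:
{"api": "servo_tool", "payload": {"delta_pos": [[0, 0, -30], [0, -20, -20], [0, -30, 0], [0, -30, 0], [0, -30, 0], [0, -20, 0], [0, -10, 0], [0, 0, 0], [0, 0, 0], [0, 0, 0]], "turn": [[0, 0, 0], [0, 0, 0], [0, 0, 0], [0, 0, 0], [0, 0, 0], [0, 0, 0], [0, 0, 0], [0, 0, 0], [0, 0, 0], [0, 0, 0]], "gripper": [100, 100, 100, 100, 100, 100, 100, 100, 100, 100]}}

```text
time: 40.03
ee_pos: [0.4601, 0.2046, 0.2099]
orientation: [0.62, 0.784, 0.006, -0.0]
contact_force: [0.3, -0.6, 1.1]
opening: 0.0855
```

```bash
python3 - <<'E'
from h import *
p,d=ctrl.snapshot("scene");cv2.imwrite("pics/s3.png",cv2.resize(p[100:380,80:430],None,fx=2.1,fy=2.1,interpolation=cv2.INTER_CUBIC)[:,:,::-1])
w=world("scene",d)
for k,xy,lo,hi in(("plain",(.614,.047),.07,.1),("white",(.617,-.044),.07,.1),("blue",(.6155,-.1975),.085,.11),("red",(.6055,-.2775),.085,.11),("fin",(.6,.2407),.068,.11),("jar",(.496,.441),.08,.12),("stone",(.555,-.42),.05,.08),("purple",(.353,.0625),.065,.1)):print(k,*fit(w,xy,lo,hi,.09 if k=="stone" else .045))
E
```

```text
plain 283 [0.6151 0.047  0.0301] [0.6157 0.0463 0.057  0.0563] 8.3 0.087
white 317 [ 0.6173 -0.0419  0.0302] [ 0.6171 -0.043   0.0551  0.0583] 51.9 0.089
blue 104 [ 0.6179 -0.1984  0.011 ] [ 0.6184 -0.1978  0.02    0.0197] 51.1 0.098
red 113 [ 0.6075 -0.2777  0.0113] [ 0.6082 -0.2776  0.0203  0.0201] 38.1 0.098
fin 202 [0.6023 0.2392 0.0196] [0.6042 0.2378 0.0368 0.0335] 58.4 0.095
jar 316 [0.4968 0.4403 0.0294] [0.4961 0.4406 0.0542 0.0567] 24.9 0.102
stone 2144 [ 0.5581 -0.4251  0.0613] [ 0.5578 -0.4245  0.0917  0.0901] 1.3 0.062
purple 216 [0.3536 0.0628 0.0309] [0.3537 0.0628 0.0552 0.0576] 52.8 0.081
```

View pics/s3.png

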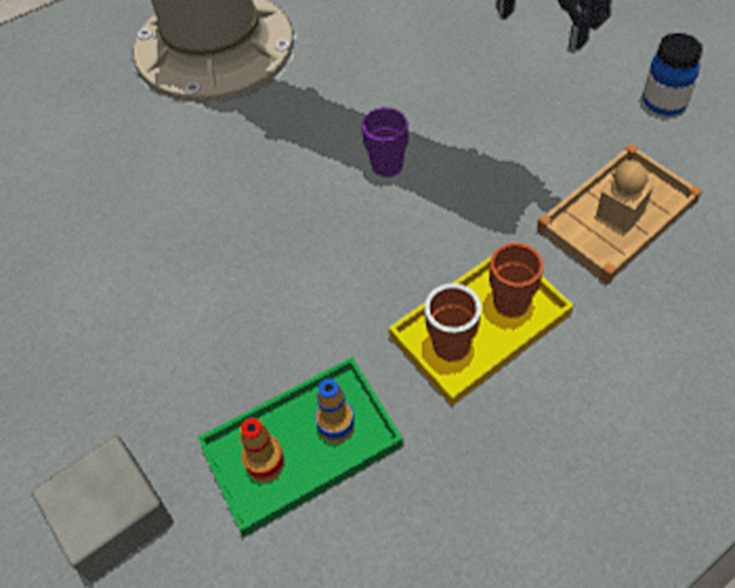

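The picture shows all five goods upright in their trays: finial (625,197), pots (515,280) and (452,322), nozzles (334,410) and (261,448). The jar, stone and purple pot have not moved.

```bash
python3 -c "
from workcell import ctrl
print(ctrl.job_done())"
```

```text
the job is handed in; nothing more can be done
None
```

All five goods are in their trays, and the job was handed in at about 40 s of the 134 s allowed. I placed the plain pot, then the white-rimmed pot (yellow tray), the blue nozzle, then the red nozzle (green tray), and last the finial (timber tray). Each was lowered until the force or a stalled descent showed contact, then released.

- **Placing:** the final picture and depth fit show all five upright. Their tops are 6 mm higher than they were on the counter, which matches the tray floor. All are within about 3 mm of where I aimed.
- **Bystanders:** the jar, the stone block and the purple pot measured within about 1 mm of where they started.
- **Forces:** the highest I read at the end of a call was about 20 N, as the finial touched down.
- **Disagreements:** the two cameras differed by about 1–3 mm. The gripper closed to 55.6 mm on the white pot, against 57.5 mm on the plain one. I don't know why, but the white pot stands upright.

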